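Put the carved wax away and click the dust case shut

ROBOT

A 6-joint arm with a two-finger parallel gripper is mounted at the origin on a cart in front of the work surface, level with it; the furniture and walls round the work are solid. World frame = base frame: x ahead of the robot, y to its left, z up, the work surface at z = 0. Lengths are in m, angles in rad, forces in N, time in s.
With the tool pointing down it reaches from about 0.35 to 0.725 m from the base axis. Payload 4.3 kg.
Tool frame: the origin (TCP) lies midway between the tips of the shut fingers; the grasp point (between the pads) lies manip.grip_point_offset behind it (manip.grip_point_offset is the distance from the TCP to the grasp point, in m); z points along the fingers, y is the line along which they close (so a half turn about z gives the same grasp; the last joint's range is limited). The gripper opens to 85 mm and grips with 20 to 120 N. Pads are 22 mm wide; open, the fingers measure 114 mm over their backs; the gripper's body (76 mm by 85 mm) begins 54 mm behind the grasp point. The pads swing forward as they close: fully open they stand 13 mm farther back than shut.
Start: joints at [-1.398, 0.377, 0.081, 1.274, 0, 1.46], TCP at [0.16, -0.552, 0.207] pointing down, gripper open.
Joint ranges: [-2.72, 2.72], [-0.84, 1.66], [-1.02, 1.22], [-1.77, 2.12], [-1.37, 1.28], [-3.14, 3.14]. Speed limits (rad/s): [2.57, 2.57, 3.14, 3.14, 3.14, 3.14].

INTERFACE

Orientations are given as a unit quaternion [x, y, z, w].
In Python, from workcell import manip, cams gives the robot as it stands.
- The arm moves only by the shell command python3 -m crank 'ROWS' [FORCE]. ROWS is a JSON object of lists of equal length, an entry for each row: "linear": the shift along the tool's x, y, z normalised to -1 to 1, where 1 is 0.075 m, a list of three; "spin": the turn about the tool's z normalised to -1 to 1, where 1 is 5 degrees; "grip": the gripper command: -1 is shut, 1 is fully open, values between are in proportion. A call has 1 to 8 rows; each row shifts and turns the commanded pose from where the row before left it, along the tool's axes as they then stand; what a row does not reach is not made up. A row lasts 1/12 s, in which the tool goes at most 41.7 mm and 7.16 degrees, less where a joint would pass 70% of its speed; a pose out of reach is approached as far as the arm can. A call with a number of a shift or a turn outside -1 to 1 is refused whole. A call with a gripper value outside its range is refused whole. The fingers move at their own pace and stop on an object; FORCE is the grip in N (left out, the last holds). Time passes only in rows, so rows that do not move let the fingers close. It gives the time, the measured TCP pose, the force, the opening and the grip force at its end, in the units of the state.
- manip.get_obs(): the state, without advancing time (a new reading comes with each control period).
- cams.grab_frame(name): name is "scene" or "top" or "wrist"; returns a dict with "pixels" (400x640x3 uint8, blue, green, red), "fx", "fy", "cx", "cy" (pixels), "pose" (4x4, takes a point from camera to world coordinates). Camera axes: x right, y up, looking along -z (the intrinsics and any distortion apply to the point x, -y, -z); pixel columns grow to the right and rows downward; lengths in m; the calibration is good to about 2 mm. The wrist camera is an equidistant fisheye: a pixel r from the principal point sees the ray r / f radians off the axis. A picture is of the moment at which its call begins. There is no depth.
- manip.job_done(): hands the job in; it is judged then, once.
The state is a dict: "clock": time; "q": joint angles; "joint_velocities": joint speeds; "joint_torque": joint torques, N m; "ee_pos": TCP position; "eef_rot": TCP orientation; "ft_force": force on the tool from outside, world axes, zero at the start; "torque": the same for the moment, N m; "opening": opening from 0.0 (shut) to 1.0 (fully open); "finger_force": force on a finger pad.
Only numpy, scipy, OpenCV 4.12 (cv2) and the standard library are available. Lean on these libraries where they do the work, as an engineer would, in place of code of your own. Each camera call takes 0.05 s, during which the arm holds its last target. There are 200 camera calls.

TASK

The carving is finished: put the carved wax rose face up on the felt inside the open bay of the low dust case, then push the case's sliding pane shut against its closing bar until the spring catch has clicked over the striker and holds the pane by itself. Bring the pane home gently, feeling for the stop rather than ramming it, and leave the other things on the bench where they are.

Things in the scene. Friction and masses are not known exactly. Their poses are not given: they have to be found in the camera images.
- case: Dust case, fixed to the bench: low wooden box with steel rails, 150 (its x) x 290 (its y, the sliding direction) x 53 mm high. Origin: centre of its underside; +y is the closing end. A fixed clear pane roofs its -y half. On the ledge at the +y end a steel closing bar, 126 mm along x, top 53 mm up, is clamped through slots; a brass spring catch stands in its middle.
- bay (a point): Centre of the open bay, on its felt floor, 20 mm above the bench (25 mm towards the case's +y from the case's origin; axes of the case). Inside the bay is 126 mm wide in x, and open above over 90 mm or more in y while the pane is drawn back. Its walls rise to 53 mm above the bench; along x there is most room for a gripper.
- lid (a joint): How far the sliding pane stands open, m; starts at 0.112 to 0.125, over the fixed pane; pushing it to the case's +y closes it. The track drags 2 N. Where the closing bar was clamped is not measured: the rigid stop lies anywhere from 0 to 0.020. 3 mm before the stop a sprung rubber buffer begins (2 N, rising to 10 N at the stop). Over 15 N against bar and catch counts as ramming. Released short of the click it is not held.
- lid_pull (a point): Top centre of the pull on the sliding pane, 68.5 mm above the bench; axes of the case. The pull is an upright steel bar 52 mm long (x), 10 mm thick (y), standing 20 mm above the pane, in its middle. Push its -y face or pinch it from above. The pane is clear with a steel frame, 132 x 132 x 6 mm, top 47.5 mm above the bench.
- catch (a joint): Angle of the brass catch, rad: 0 down, growing as its nose lifts. It reaches 50 mm to -y of its pivot in the closing bar, 10 mm wide, 51 to 69 mm above the bench: keep clear of it over the bay. From 14 mm before the stop the pane's striker pin (20 mm behind its front edge) lifts it to about 0.13 (push of about 6 N), and about 1.5 mm before the stop it drops to 0 behind the pin.
- lamp_end (a point): An obstacle: the left end of the black head of the bench lamp, which hangs over the blue tray right of the work. The head is 350 mm long (from this point towards -y), 70 mm wide (x), and hangs 210 to 290 mm above the bench; its arm leads on from there to the right and back, up to 410 mm high. Keep arm and gripper clear of it.
- wax_rose: The carved rose: a round wax disc 53 mm across and 12 mm thick with petals carved in its upper face, about 20 g, lying loose, face up, on the bench in front of the case; it changes places with the plain disc. Origin: centre of its underside; z out of its face. Grip it by the rim; at its left and right there is always room for the fingers, towards the case there may be little.
- wax_half: A plain, uncarved flat disc of the same wax with one side cut straight, 42 x 46 x 7 mm, lying loose on the bench; a bystander. Origin: centre of its underside.
- wax_ring: A small wax finger ring with a bead on one side, 24 x 28 x 8 mm, lying loose on the bench; a bystander (two more rings already lie in the case, under its fixed pane). Origin: centre of its underside.
- caliper: A caliper, 51 x 150 x 11 mm, lying loose on the bench behind the case, below the front edge of an overhead shelf whose underside is 0.45 m above the bench (keep the wrist clear of it); a bystander. Origin: centre of its underside.
- dust_brush: A wooden dust brush, 15 x 167 x 11 mm, lying loose on the bench behind the case; a bystander. Origin: centre of its underside.

How it is judged:
By the outcome, as a careful person would: the job done as asked, in the order asked, and still so for the second after the job is handed in, with the robot touching nothing.
It also fails if it takes over 59 s, if anything falls off the work surface, if the arm or the gripper's body presses on something with over 40 N, if the wrist force passes 120 N, or if a joint passes its speed limit or range.

## Working session

There is one attempt and no reset: what is moved stays moved. The work goes in short steps, Python scripts to look and compute and a shell command to move; the robot and the scene stay as the last step left them, time stands still between calls to the robot, and variables do not carry over. Pictures are saved under pics/ and viewed, at most 10 in all, crops included, and the job is handed in when it is done.

```bash
mkdir -p pics
cat > h.py <<'E'
import numpy as np,cv2
from workcell import manip,cams
def save(n,f):
    d=cams.grab_frame(n); cv2.imwrite(f,d['pixels']); np.savez(f+'.npz',**{k:np.array(d[k]) for k in('fx','fy','cx','cy','pose')}); return d
def ray(f,u,v,z):
    d=np.load(f+'.npz'); P=d['pose']
    r=P[:3,:3]@np.array([(u-d['cx'])/d['fx'],-(v-d['cy'])/d['fy'],-1.]); o=P[:3,3]
    return o+r*(z-o[2])/r[2]
def proj(f,p):
    d=np.load(f+'.npz'); P=d['pose']; c=P[:3,:3].T@(np.array(p)-P[:3,3])
    return d['cx']+d['fx']*c[0]/-c[2], d['cy']-d['fy']*c[1]/-c[2]
E
python3 - <<'E'
from h import *
for n in('scene','top'):
    d=save(n,f'pics/{n}1.png'); print(n,d['fx'],d['pose'].round(3).tolist(),[k for k in d])
o=manip.get_obs();print(o, manip.grip_point_offset)
E
```

```text
scene 417.11068448163456 [[-0.85, 0.296, -0.435, 0.183], [-0.526, -0.471, 0.708, 0.766], [0.005, 0.831, 0.556, 0.714], [0.0, 0.0, 0.0, 1.0]] ['pixels', 'fx', 'fy', 'cx', 'cy', 'pose']
top 435.1357971288848 [[-0.029, 0.994, -0.11, 0.526], [-1.0, -0.029, -0.003, 0.083], [-0.006, 0.11, 0.994, 1.079], [0.0, 0.0, 0.0, 1.0]] ['pixels', 'fx', 'fy', 'cx', 'cy', 'pose']
{'clock': 0.1, 'q': array([-1.39834319e+00,  3.78017270e-01,  7.97718716e-02,  1.27442552e+00,
       -6.32772081e-06,  1.46049140e+00]), 'joint_velocities': array([-0.00020115, -0.00132648,  0.00296904, -0.00052138,  0.00044551,
        0.00058173]), 'joint_torque': array([ 8.55506041e-04, -4.64694428e+01,  2.70581853e+01,  1.20733309e-02,
       -1.51452368e-04,  5.92720582e-06]), 'ee_pos': array([ 0.16031856, -0.55153175,  0.2065436 ]), 'eef_rot': array([ 9.90022185e-01,  1.40908461e-01, -3.22833423e-05, -9.36747277e-04]), 'ft_force': array([-0.92835128,  0.3565981 , -0.53860901]), 'torque': array([-0.03740255,  0.01451644, -0.01198231]), 'finger_force': 0.0, 'opening': 0.9982171422655362} 0.0187
```

View pics/top1.png

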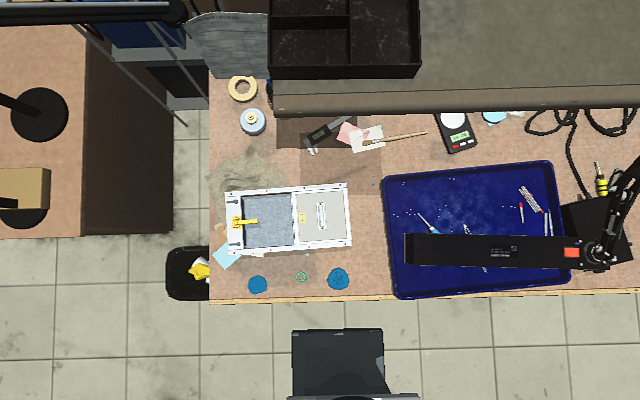

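View pics/scene1.png

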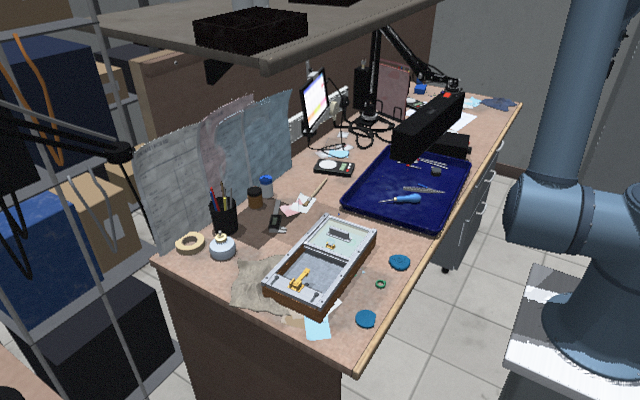

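The top view shows the case at about (288,218), blue discs at (257,284) and (338,279), a ring at (301,276) and the lamp head running from (405,248) to the right. I'll enlarge crops to tell the rose from the plain disc.

Run:
```python
from h import *
a=cv2.imread('pics/top1.png')[175:300,215:360]
cv2.imwrite('pics/c1.png',cv2.resize(a,None,fx=4.75,fy=4.75,interpolation=cv2.INTER_CUBIC)[:600])
a=cv2.imread('pics/scene1.png')[205:340,255:425]
cv2.imwrite('pics/c2.png',cv2.resize(a,None,fx=4.4,fy=4.4,interpolation=cv2.INTER_CUBIC))
```

```text
(no output)
```

View pics/c1.png

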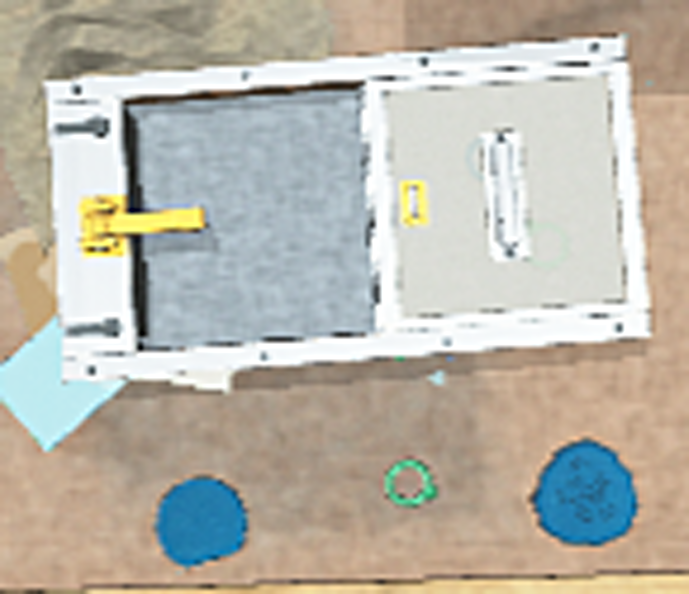

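View pics/c2.png

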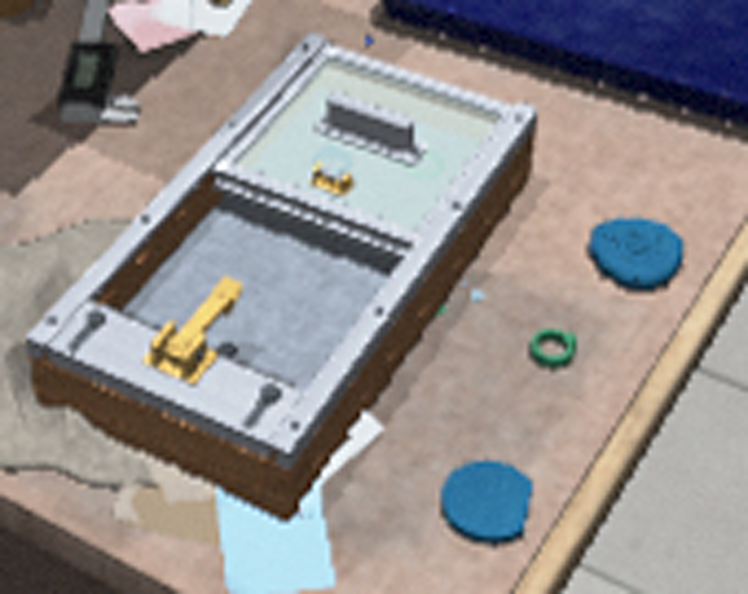

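The carved disc (rose) is the right-hand one, at crop px (585,493). The case's top corners are at crop (47,83), (625,38), (650,335) and (64,380), the catch nose is at (203,220), and the pull runs from (500,135) to (512,255).

```bash
cat >> h.py <<'E'
def c1(x,y,z): return ray('pics/top1.png',215+x/4.75-.4,175+y/4.75-.4,z)
def c2(x,y,z): return ray('pics/scene1.png',255+x/4.4-.4,205+y/4.4-.4,z)
E
python3 - <<'E'
from h import *
np.set_printoptions(precision=4,suppress=True)
P=[c1(47,83,.053),c1(625,38,.053),c1(650,335,.053),c1(64,380,.053)]
for p in P: print(p)
P=np.array(P);c=P.mean(0);yv=(P[0]+P[3]-P[1]-P[2])/2;xv=(P[0]+P[1]-P[2]-P[3])/2
print('case',c,np.linalg.norm(yv),np.linalg.norm(xv),'yaw from y',np.degrees(np.arctan2(-yv[0],yv[1])),np.degrees(np.arctan2(xv[1],xv[0])))
print('scene corners',[c2(*p,.053) for p in((30,340),(315,40),(535,110),(290,455))])
print('rose top',c1(585,493,.012),'scene',c2(636,247,.012))
print('pull',c1(498,135,.0685),c1(513,258,.0685),c1(500,135,.06),'scene',c2(328,95,.0685),c2(413,128,.0685))
print('nose',c1(203,218,.06),c1(83,225,.06),'ring',c1(410,484,.004),'half',c1(202,520,.004))
print('lamp',ray('pics/top1.png',405,232,.29),ray('pics/top1.png',405,264,.29))
print('bench edge',c1(350,583,0))
E
```

```text
[0.6422 0.2886 0.053 ]
[ 0.6564 -0.0009  0.053 ]
[ 0.5087 -0.0077  0.053 ]
[0.495  0.2812 0.053 ]
case [0.5756 0.1403 0.053 ] 0.28951347688188744 0.14760953250541503 yaw from y 2.7620039203708826 2.729549598412991
scene corners [array([0.6385, 0.2919, 0.053 ]), array([0.65  , 0.0077, 0.053 ]), array([ 0.5077, -0.0022,  0.053 ]), array([0.4916, 0.285 , 0.053 ])]
rose top [0.4294 0.0248 0.012 ] scene [0.4268 0.0295 0.012 ]
pull [0.6083 0.0644 0.0685] [0.5481 0.0589 0.0685] [0.609  0.0632 0.06  ] scene [0.6054 0.0659 0.0685] [0.5502 0.0659 0.0685]
nose [0.5723 0.2107 0.06  ] [0.5705 0.2699 0.06  ] ring [0.4357 0.1138 0.004 ] half [0.4206 0.2206 0.004 ]
lamp [ 0.5335 -0.0841  0.29  ] [ 0.4766 -0.0811  0.29  ]
bench edge [0.3864 0.1459 0.    ]
```

```bash
python3 -m crank '{"linear":[[0,0,0],[0,0,0],[0,0,0],[0,0,0],[0,0,0],[0,0,0],[0,0,0],[0,0,0]],"spin":[-1,-1,-1,-1,-1,-1,-1,-1],"grip":[1,1,1,1,1,1,1,1]}' 30
python3 -m crank '{"linear":[[0,0,0],[0,0,0],[0,0,0],[0,0,0],[0,0,0],[0,0,0],[0,0,0],[0,0,0]],"spin":[-1,-1,-1,-1,-1,-1,-1,-0.3],"grip":[1,1,1,1,1,1,1,1]}'
cat >> h.py <<'E'
from scipy.spatial.transform import Rotation as R
def go(p):
    o=manip.get_obs(); r=R.from_quat(o['eef_rot']); d=r.inv().apply(np.array(p)-o['ee_pos'])
    print('t',round(o['clock'],2),'pos',o['ee_pos'].round(4),'yaw',np.degrees(np.arctan2(*r.as_matrix()[[1,0],0])).round(2),'units',(d/.075).round(3),'F',o['ft_force'].round(1),'open',round(o['opening'],3),'q6',o['q'][5].round(2))
E
python3 -c "
from h import *
go([.355,-.1,.2])"
```

```text
clock: 0.77
ee_pos: [0.1604, -0.5518, 0.2068]
eef_rot: [0.881, 0.473, 0.0, -0.001]
ft_force: [0.8, 0.8, 0.1]
opening: 1.002
finger_force: 0.0
clock: 1.43
ee_pos: [0.1604, -0.5517, 0.2068]
eef_rot: [0.689, 0.725, 0.0, -0.0]
ft_force: [-0.5, 0.2, -0.4]
opening: 0.998
finger_force: 0.0
t 1.43 pos [ 0.1604 -0.5517  0.2068] yaw 92.89 units [5.885 2.896 0.098] F [-0.5  0.2 -0.4] open 0.998 q6 0.12
```

```bash
python3 -m crank '{"linear":[[0.37,0.18,0],[0.37,0.18,0],[0.37,0.18,0],[0.37,0.18,0],[0.37,0.18,0],[0.37,0.18,0],[0.37,0.18,0],[0.37,0.18,0]],"spin":[0,0,0,0,0,0,0,0],"grip":[1,1,1,1,1,1,1,1]}'
python3 -m crank '{"linear":[[0.37,0.18,0],[0.37,0.18,0],[0.37,0.18,0],[0.37,0.18,0],[0.37,0.18,0],[0.37,0.18,0],[0.37,0.18,0],[0.37,0.18,0]],"spin":[0,0,0,0,0,0,0,0],"grip":[1,1,1,1,1,1,1,1]}'
python3 -c "
from h import *
go([.36,.03,.2]); go([.428,.027,.1])"
```

```text
clock: 2.1
ee_pos: [0.258, -0.3236, 0.207]
eef_rot: [0.69, 0.723, 0.0, -0.0]
ft_force: [-0.2, -0.5, -0.8]
opening: 0.996
finger_force: 0.0
clock: 2.77
ee_pos: [0.3552, -0.0969, 0.2072]
eef_rot: [0.69, 0.724, -0.0, -0.0]
ft_force: [0.9, -0.1, 0.5]
opening: 1.003
finger_force: 0.0
t 2.77 pos [ 0.3552 -0.0969  0.2072] yaw 92.69 units [1.687 0.143 0.096] F [ 0.9 -0.1  0.5] open 1.003 q6 1.08
t 2.77 pos [ 0.3552 -0.0969  0.2072] yaw 92.69 units [1.604 1.047 1.429] F [ 0.9 -0.1  0.5] open 1.003 q6 1.08
```

```bash
python3 -m crank '{"linear":[[0.35,0.03,0],[0.35,0.03,0],[0.35,0.03,0],[0.35,0.03,0],[0.2,0.2,0.1],[0,0.35,0.2],[0,0.35,0.2],[0,0.03,0.2]],"spin":[0,0,0,0,0,0,0,0],"grip":[1,1,0.7,0.7,0.7,0.7,0.7,0.7]}'
python3 - <<'E'
from h import *
go([.428,.027,.03])
d=save('wrist','pics/w1.png');print(d['fx'],d['cx'],d['cy'],d['pose'].round(3).tolist())
cv2.imwrite('pics/w1v.png',d['pixels'])
E
```

```text
clock: 3.43
ee_pos: [0.4327, 0.0255, 0.1544]
eef_rot: [0.69, 0.724, 0.001, 0.002]
ft_force: [-0.0, -0.3, 0.3]
opening: 0.85
finger_force: 0.0
t 3.43 pos [0.4327 0.0255 0.1544] yaw 92.79 units [ 0.024 -0.069  1.659] F [-0.  -0.3  0.3] open 0.85 q6 1.43
309.70691628693146 322.2055631482123 201.96841716547354 [[0.999, -0.045, -0.02, 0.427], [0.049, 0.944, 0.326, 0.11], [0.004, -0.326, 0.945, 0.32], [0.0, 0.0, 0.0, 1.0]]
```

View pics/w1v.png

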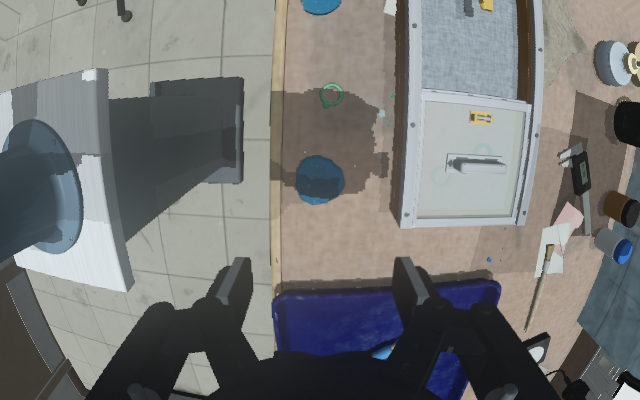

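The wrist picture shows the rose centred at about (320,180), the pull at about (477,164), and the case's near corner at (402,225).

```bash
cat >> h.py <<'E'
def wray(f,u,v,z):
    d=np.load(f+'.npz'); P=d['pose']; a=np.array([(u-d['cx'])/d['fx'],(v-d['cy'])/d['fy']]); t=np.linalg.norm(a)
    w=a/t*np.sin(t); r=P[:3,:3]@np.array([w[0],-w[1],-np.cos(t)]); o=P[:3,3]
    return (o+r*(z-o[2])/r[2]).round(4)
E
python3 - <<'E'
from h import *
f='pics/w1.png'
a=cv2.imread(f);h=cv2.cvtColor(a,cv2.COLOR_BGR2HSV)
m=((h[...,0]>95)&(h[...,0]<112)&(h[...,1]>170)).astype(np.uint8)
m[:130]=0;m[230:]=0;m[:,:280]=0;m[:,370:]=0
ys,xs=np.nonzero(m);print(xs.min(),xs.max(),ys.min(),ys.max(),xs.mean(),ys.mean())
u,v=(xs.min()+xs.max())/2,(ys.min()+ys.max())/2
print('rose',wray(f,u,v,.012),wray(f,u,v,.006),wray(f,xs.min(),v,.01),wray(f,xs.max(),v,.01))
print('pull',wray(f,448,163,.0685),wray(f,506,166,.0685),'corner',wray(f,402,226,.053),wray(f,524,224,.053))
E
```

```text
Traceback (most recent call last):
ValueError: zero-size array to reduction operation minimum which has no identity
```

Run:
```python
from h import *
f='pics/w1.png'
a=cv2.imread(f).astype(int)
m=(a[...,0]-a[...,2]>40)
m[:130]=0;m[230:]=0;m[:,:285]=0;m[:,360:]=0
ys,xs=np.nonzero(m);print(xs.min(),xs.max(),ys.min(),ys.max(),xs.mean(),ys.mean())
u,v=(xs.min()+xs.max())/2,(ys.min()+ys.max())/2
print('rose',wray(f,u,v,.012),wray(f,u,v,.006),wray(f,xs.min(),v,.01),wray(f,xs.max(),v,.01))
print('pull',wray(f,448,163,.0685),wray(f,506,166,.0685),'corner',wray(f,402,226,.053),wray(f,524,224,.053))
```

```text
299 342 157 203 318.9410222804718 175.74967234600263
rose [0.4311 0.0278 0.012 ] [0.4312 0.0261 0.006 ] [0.4089 0.0262 0.01  ] [0.4534 0.0283 0.01  ]
pull [0.541  0.0647 0.0685] [0.6037 0.0675 0.0685] corner [ 0.511  -0.0026  0.053 ] [0.657  0.0031 0.053 ]
```

```bash
python3 -m crank '{"linear":[[0.02,-0.04,0.3],[0,0,0.35],[0,0,0.35],[0,0,0.35],[0,0,0.3],[0,0,0.2],[0,0,0],[0,0,0]],"spin":[0,0,0,0,0,0,0,0],"grip":[0.7,0.7,0.7,0.7,0.7,0.7,0.7,0.7]}'
python3 -c "
from h import *
go([.4295,.027,.0])"
```

```text
clock: 4.15
ee_pos: [0.4236, 0.0265, 0.0159]
eef_rot: [0.69, 0.724, -0.001, -0.001]
ft_force: [0.1, 0.3, 0.9]
opening: 0.848
finger_force: 0.0
t 4.15 pos [0.4236 0.0265 0.0159] yaw 92.69 units [0.003 0.079 0.212] F [0.1 0.3 0.9] open 0.848 q6 1.44
```

```bash
python3 -m crank '{"linear":[[0,0.08,0.11],[0,0,0.1],[0,0,0],[0,0,0],[0,0,0],[0,0,0],[0,0,0],[0,0,0]],"spin":[0,0,0,0,0,0,0,0],"grip":[0.7,0.7,0.7,-1,-1,-1,-1,-1]}' 20
python3 -c "
from h import *
go([.4295,.027,.0])"
```

```text
clock: 4.82
ee_pos: [0.4314, 0.0267, 0.0006]
eef_rot: [0.69, 0.724, 0.0, 0.0]
ft_force: [0.4, -0.4, -0.2]
opening: 0.139
finger_force: 0.0
t 4.82 pos [0.4314 0.0267 0.0006] yaw 92.7 units [ 0.005 -0.025  0.008] F [ 0.4 -0.4 -0.2] open 0.139 q6 1.44
```

Run:
```python
from h import *
d=save('wrist','pics/w2.png');e=save('scene','pics/s2.png')
a=cv2.resize(d['pixels'][130:400,200:480],None,fx=1.9,fy=1.9)
b=cv2.resize(e['pixels'][200:360,320:440],None,fx=2,fy=2)
im=np.zeros((520,800,3),np.uint8);im[:513,:532]=a;im[:320,540:780]=b
cv2.imwrite('pics/v2.png',im)
```

```text
(no output)
```

View pics/v2.png

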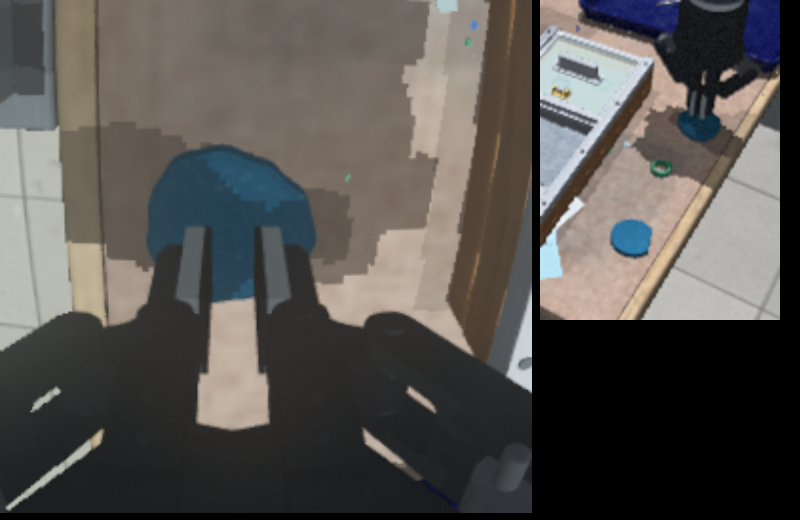

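The fingers closed above the rose, because open pads stand farther back. I'll lift, open to about 60 mm and come lower, feeling for the bench.

```bash
python3 -m crank '{"linear":[[0,0,-0.25],[0,0,-0.1],[0,-0.02,0],[0,0,0],[0,0,0.1],[0,0,0.2],[0,0,0.05],[0,0,0]],"spin":[0,0,0,0,0,0,0,0],"grip":[0.5,0.5,0.5,0.5,0.5,0.5,0.5,0.5]}' 20
python3 - <<'E'
from h import *
go([.4295,.027,.0])
f='pics/w2b.png'
d=save('wrist',f)
a=d['pixels'].astype(int);m=(a[...,0]-a[...,2]>35);m[:190]=0;m[310:]=0;m[:,:260]=0;m[:,380:]=0
ys,xs=np.nonzero(m);print(xs.min(),xs.max(),ys.min(),ys.max())
print([wray(f,xs.min(),ys[xs==xs.min()].mean(),.008),wray(f,xs.max(),ys[xs==xs.max()].mean(),.008),wray(f,xs[ys==ys.min()].mean(),ys.min(),.01)])
cv2.imwrite('pics/v3.png',cv2.resize(d['pixels'][130:400,200:480],None,fx=2,fy=2))
E
```

```text
clock: 5.58
ee_pos: [0.4275, 0.0268, -0.0015]
eef_rot: [0.69, 0.724, -0.001, -0.002]
ft_force: [-0.0, -0.6, 0.3]
opening: 0.748
finger_force: 0.0
t 5.58 pos [ 0.4275  0.0268 -0.0015] yaw 92.7 units [ 0.001  0.027 -0.02 ] F [-0.  -0.6  0.3] open 0.748 q6 1.44
286 371 210 290
[array([0.4064, 0.0322, 0.008 ]), array([0.455 , 0.0291, 0.008 ]), array([0.4268, 0.0538, 0.01  ])]
```

View pics/v3.png

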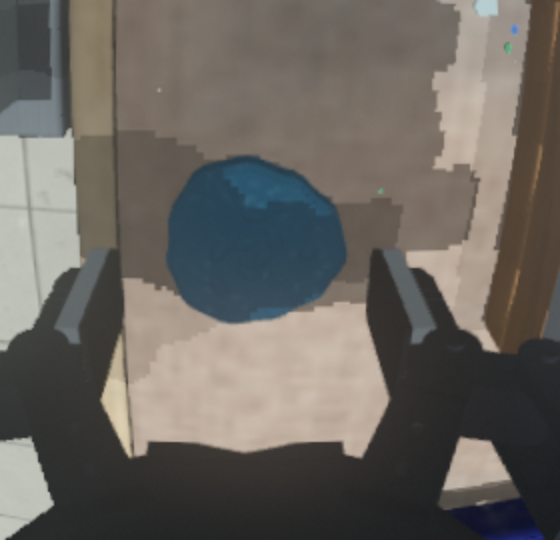

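```bash
python3 -m crank '{"linear":[[0,0.03,0.03],[0,0,0.03],[0,0,0]],"spin":[0,0,0],"grip":[0.5,0.5,0.5]}'
python3 -m crank '{"linear":[[0,0,0.02],[0,0,0]],"spin":[0,0],"grip":[0.5,0.5]}'
python3 -c "
from h import *
go([.430,.027,-.01])
for z in(0,.004,.008,.012,.016):print(z,wray('pics/w2b.png',200+382/2,130+250/2,z),wray('pics/w2b.png',200+403/2,130+250/2,z))"
```

```text
clock: 5.88
ee_pos: [0.4324, 0.0267, -0.0042]
eef_rot: [0.69, 0.724, 0.0, 0.0]
ft_force: [-0.4, -0.7, -0.1]
opening: 0.746
finger_force: 0.0
clock: 6.05
ee_pos: [0.432, 0.0267, -0.0056]
eef_rot: [0.69, 0.724, 0.0, 0.0]
ft_force: [-0.6, -0.4, 0.2]
opening: 0.753
finger_force: 0.0
t 6.05 pos [ 0.432   0.0267 -0.0056] yaw 92.71 units [ 0.005 -0.027  0.058] F [-0.6 -0.4  0.2] open 0.753 q6 1.44
0 [0.4694 0.0227 0.    ] [0.4761 0.0228 0.    ]
0.004 [0.4682 0.0248 0.004 ] [0.4748 0.025  0.004 ]
0.008 [0.4671 0.027  0.008 ] [0.4735 0.0271 0.008 ]
0.012 [0.466  0.0292 0.012 ] [0.4722 0.0293 0.012 ]
0.016 [0.4649 0.0313 0.016 ] [0.4709 0.0314 0.016 ]
```

```bash
python3 -m crank '{"linear":[[0,-0.02,0.02],[0,0,0]],"spin":[0,0],"grip":[0.45,0.45]}'
python3 -m crank '{"linear":[[0,0,0.015],[0,0,0]],"spin":[0,0],"grip":[0.45,0.45]}'
python3 -m crank '{"linear":[[0,0,0.015],[0,0,0]],"spin":[0,0],"grip":[0.45,0.45]}'
```

```text
clock: 6.22
ee_pos: [0.43, 0.0267, -0.0073]
eef_rot: [0.69, 0.724, -0.0, -0.0]
ft_force: [-0.4, 0.5, 1.1]
opening: 0.723
finger_force: 0.0
clock: 6.38
ee_pos: [0.4303, 0.0266, -0.0084]
eef_rot: [0.69, 0.724, -0.0, -0.0]
ft_force: [0.2, 1.0, -0.9]
opening: 0.726
finger_force: 0.0
clock: 6.55
ee_pos: [0.4304, 0.0267, -0.0095]
eef_rot: [0.69, 0.724, -0.0, -0.0]
ft_force: [-0.1, 0.3, 0.5]
opening: 0.723
finger_force: 0.0
```

```bash
python3 -m crank '{"linear":[[0,0,0],[0,0,0],[0,0,0]],"spin":[0,0,0],"grip":[0.3,0.2,0.2]}' 20
python3 -m crank '{"linear":[[0,0,0],[0,0,0],[0,0,0]],"spin":[0,0,0],"grip":[0.0,-0.2,-0.2]}' 25
```

```text
clock: 6.8
ee_pos: [0.4305, 0.0266, -0.0094]
eef_rot: [0.69, 0.724, -0.0, 0.0]
ft_force: [0.5, -0.0, -0.1]
opening: 0.6
finger_force: 0.0
clock: 7.05
ee_pos: [0.4305, 0.0266, -0.0094]
eef_rot: [0.69, 0.724, -0.0, 0.0]
ft_force: [0.8, 0.1, 0.6]
opening: 0.396
finger_force: 0.0
```

Run:
```python
from h import *
go([.43,.027,0])
for f,l,r,w in(('pics/w2.png',(309.5,250),(335.5,250),11.8),('pics/w2b.png',(261.5,255),(385+4,255),63.6)):
    print(f,np.load(f+'.npz')['pose'][:3,3])
    for z in(0,.01,.02,.03,.04):
        a,b=wray(f,*l,z),wray(f,*r,z);print(z,a,b,round((b-a)[0]*1000,1),'want',w)
d=save('wrist','pics/w3.png');e=save('scene','pics/s3.png')
a=cv2.resize(d['pixels'][180:330,230:420],None,fx=2.8,fy=2.8)
b=cv2.resize(e['pixels'][230:300,350:440],None,fx=5.8,fy=5.8,interpolation=cv2.INTER_CUBIC)
im=np.zeros((420,800,3),np.uint8);im[:,:532]=a;b=cv2.resize(e['pixels'][230:290,375:420],None,fx=5.9,fy=5.9,interpolation=cv2.INTER_CUBIC);im[:b.shape[0],534:534+b.shape[1]]=b
cv2.imwrite('pics/v4.png',im)
```

```text
t 7.05 pos [ 0.4305  0.0266 -0.0094] yaw 92.7 units [ 0.005 -0.006 -0.125] F [0.8 0.1 0.6] open 0.396 q6 1.44
pics/w2.png [0.42681529 0.11110553 0.16594254]
0 [0.4235 0.023  0.    ] [0.4392 0.0237 0.    ] 15.7 want 11.8
0.01 [0.4237 0.0283 0.01  ] [0.4384 0.029  0.01  ] 14.7 want 11.8
0.02 [0.4239 0.0336 0.02  ] [0.4377 0.0343 0.02  ] 13.8 want 11.8
0.03 [0.4241 0.0389 0.03  ] [0.4369 0.0395 0.03  ] 12.8 want 11.8
0.04 [0.4243 0.0442 0.04  ] [0.4362 0.0448 0.04  ] 11.9 want 11.8
pics/w2b.png [0.42367542 0.11115331 0.16388428]
0 [ 0.3904  0.0188 -0.    ] [ 0.4681  0.0226 -0.    ] 77.7 want 63.6
0.01 [0.3924 0.0245 0.01  ] [0.4654 0.028  0.01  ] 73.0 want 63.6
0.02 [0.3944 0.0301 0.02  ] [0.4627 0.0334 0.02  ] 68.3 want 63.6
0.03 [0.3965 0.0357 0.03  ] [0.46   0.0388 0.03  ] 63.5 want 63.6
0.04 [0.3985 0.0414 0.04  ] [0.4572 0.0442 0.04  ] 58.7 want 63.6
```

View pics/v4.png

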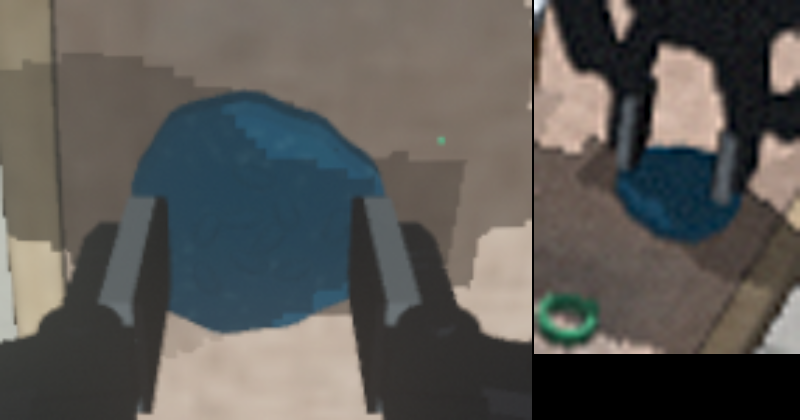

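The pads still hover over the disc: the tips are about 20 mm up, so they sit farther back than the TCP reading suggests. I'll open and go lower, still feeling.

```bash
python3 -m crank '{"linear":[[0,0,-0.05],[0,0,0],[0,0,0],[0,0,0],[0,0,0.1],[0,0,0.05],[0,0,0]],"spin":[0,0,0,0,0,0,0],"grip":[0.6,0.6,0.6,0.6,0.6,0.6,0.6]}'
python3 -m crank '{"linear":[[0,0,0.03],[0,0,0]],"spin":[0,0],"grip":[0.6,0.6]}'
python3 -m crank '{"linear":[[0,0,0.02],[0,0,0]],"spin":[0,0],"grip":[0.6,0.6]}'
python3 - <<'E'
from h import *
go([.4305,.027,-.02])
d=save('wrist','pics/w4.png')
cv2.imwrite('pics/v5.png',cv2.resize(d['pixels'][180:330,230:420],None,fx=2.8,fy=2.8))
E
```

```text
clock: 7.73
ee_pos: [0.4294, 0.0268, -0.018]
eef_rot: [0.69, 0.724, -0.001, -0.001]
ft_force: [0.2, 0.2, -0.1]
opening: 0.799
finger_force: 0.0
clock: 7.9
ee_pos: [0.43, 0.0267, -0.0196]
eef_rot: [0.69, 0.724, -0.0, -0.0]
ft_force: [-0.6, 0.2, -0.8]
opening: 0.802
finger_force: 0.0
clock: 8.07
ee_pos: [0.4304, 0.0267, -0.0208]
eef_rot: [0.69, 0.724, -0.0, -0.0]
ft_force: [0.2, -1.0, 0.1]
opening: 0.796
finger_force: 0.0
t 8.07 pos [ 0.4304  0.0267 -0.0208] yaw 92.7 units [ 0.005  0.002 -0.011] F [ 0.2 -1.   0.1] open 0.796 q6 1.44
```

View pics/v5.png

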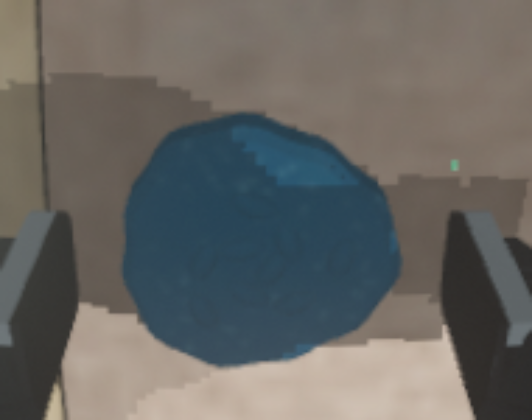

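```bash
python3 -m crank '{"linear":[[0,0,0.02],[0,0,0]],"spin":[0,0],"grip":[0.5,0.5]}'
python3 -m crank '{"linear":[[0,0,0.02],[0,0,0]],"spin":[0,0],"grip":[0.5,0.5]}'
python3 -m crank '{"linear":[[0,0,0.01],[0,0,0]],"spin":[0,0],"grip":[0.4,0.4]}'
```

```text
clock: 8.28
ee_pos: [0.4305, 0.0266, -0.0222]
eef_rot: [0.69, 0.724, -0.0, 0.0]
ft_force: [0.6, -0.1, 0.1]
opening: 0.754
finger_force: 0.0
clock: 8.45
ee_pos: [0.4303, 0.0267, -0.0238]
eef_rot: [0.69, 0.724, -0.0, -0.0]
ft_force: [-0.2, 0.3, -0.0]
opening: 0.748
finger_force: 0.0
clock: 8.62
ee_pos: [0.4304, 0.0267, -0.0245]
eef_rot: [0.69, 0.724, -0.0, -0.0]
ft_force: [-1.0, -0.8, 0.5]
opening: 0.698
finger_force: 0.0
```

```bash
python3 -m crank '{"linear":[[0,0,0.02],[0,0,0]],"spin":[0,0],"grip":[0.4,0.4]}'
python3 -m crank '{"linear":[[0,0,0.015],[0,0,0]],"spin":[0,0],"grip":[0.4,0.4]}'
python3 -m crank '{"linear":[[0,0,0],[0,0,0],[0,0,0]],"spin":[0,0,0],"grip":[0.3,0.2,0.15]}' 20
```

```text
clock: 8.78
ee_pos: [0.4303, 0.0267, -0.0261]
eef_rot: [0.69, 0.724, -0.0, -0.0]
ft_force: [0.3, -0.7, -0.3]
opening: 0.696
finger_force: 0.0
clock: 8.95
ee_pos: [0.4304, 0.0267, -0.0272]
eef_rot: [0.69, 0.724, -0.0, -0.0]
ft_force: [-0.1, 0.8, 0.0]
opening: 0.7
finger_force: 0.0
clock: 9.2
ee_pos: [0.4303, 0.0267, -0.0266]
eef_rot: [0.69, 0.724, -0.0, -0.0]
ft_force: [-1.6, -0.0, 5.2]
opening: 0.588
finger_force: 19.9
```

```bash
python3 -m crank '{"linear":[[0,0,0],[0,0,-0.02],[0,0,-0.1],[0,0,-0.2],[0,0,-0.2],[0,0,-0.3],[0,0,-0.3],[0,0,0]],"spin":[0,0,0,0,0,0,0,0],"grip":[-0.2,-1,-1,-1,-1,-1,-1,-1]}' 20
python3 - <<'E'
from h import *
go([.5755,.142,.11])
f='pics/w5.png';d=save('wrist',f)
cv2.imwrite('pics/v6.png',d['pixels'][60:340,180:560])
print(np.load(f+'.npz')['pose'].round(3)[:3,3])
E
```

```text
clock: 9.87
ee_pos: [0.4338, 0.0264, 0.0612]
eef_rot: [0.69, 0.724, 0.002, 0.003]
ft_force: [1.8, -0.2, -0.0]
opening: 0.588
finger_force: 20.9
t 9.87 pos [0.4338 0.0264 0.0612] yaw 92.71 units [ 1.449  1.965 -0.638] F [ 1.8 -0.2 -0. ] open 0.588 q6 1.44
[0.428 0.111 0.226]
```

View pics/v6.png

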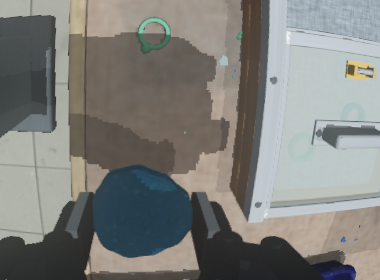

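The rose is held by its rim at the jaw centre. I'll check the true tip height with the scene camera.

Run:
```python
from h import *
f='pics/s2.png'; np.set_printoptions(precision=4,suppress=True)
import shutil; 
f='pics/s3.png'
for z in(0,.01,.02,.03):print(z,'L',ray(f,390.8,259.7,z),'R',ray(f,406.9,263.9,z))
# case in w5, corners/pull
f='pics/w5.png'
print('w5 corner',wray(f,180+251,60+221,.053),'pull',wray(f,180+316,60+133,.0685),wray(f,180+292,60+0,.053))
c=np.array([.574,.142]);y=np.array([-.047,.999])
print('bay target',c+y*.019, 'pull y',)
print('front edge pane case y top', [(c1(u,200,.0475)[:2]-c)@y for u in(370,380)],'scene',[(c2(x,yy,.0475)[:2]-c)@y for x,yy in((218,180),(408,250))])
print('bar edge',[(c1(u,v,.053)[:2]-c)@y for u,v in((123,100),(133,350))],'nose',(c1(203,218,.06)[:2]-c)@y,(c2(232,285,.062)[:2]-c)@y)
```

```text
0 L [0.4501 0.0245 0.    ] R [0.4102 0.0172 0.    ]
0.01 L [0.4464 0.0348 0.01  ] R [0.407  0.0277 0.01  ]
0.02 L [0.4426 0.0452 0.02  ] R [0.4039 0.0382 0.02  ]
0.03 L [0.4389 0.0556 0.03  ] R [0.4007 0.0486 0.03  ]
w5 corner [ 0.5113 -0.0039  0.053 ] pull [0.536  0.0669 0.0685] [0.5165 0.1439 0.053 ]
bay target [0.5731 0.161 ] pull y
front edge pane case y top [np.float64(-0.013437754274336964), np.float64(-0.01841393490368229)] scene [np.float64(-0.00533054022295909), np.float64(-0.006807622118127303)]
bar edge [np.float64(0.10578103713201929), np.float64(0.10805470501404409)] nose 0.068727175016094 0.07330896256866845
```

```bash
python3 -m crank '{"linear":[[0,0,-0.3],[0.2,0.2,-0.3],[0.3,0.35,0],[0.3,0.35,0],[0.3,0.35,0],[0.3,0.35,0],[0.3,0.35,0],[0,0,0]],"spin":[0,0,0,0,0,0,0,0],"grip":[-1,-1,-1,-1,-1,-1,-1,-1]}'
python3 -m crank '{"linear":[[0,0,0],[0,0,0]],"spin":[0,0],"grip":[-1,-1]}'
python3 -c "
from h import *
go([.5731,.161,.04])"
```

```text
clock: 10.58
ee_pos: [0.5745, 0.1648, 0.1005]
eef_rot: [0.689, 0.725, 0.002, 0.0]
ft_force: [1.1, -0.0, -0.7]
opening: 0.587
finger_force: 21.1
clock: 10.75
ee_pos: [0.5693, 0.1606, 0.1008]
eef_rot: [0.69, 0.724, -0.001, -0.001]
ft_force: [-0.5, 0.5, -0.5]
opening: 0.585
finger_force: 21.1
t 10.75 pos [0.5693 0.1606 0.1008] yaw 92.72 units [0.003 0.053 0.81 ] F [-0.5  0.5 -0.5] open 0.585 q6 1.69
```

```bash
python3 -m crank '{"linear":[[0,0.05,0.2],[0,0,0.3],[0,0,0.3],[0,0,0.3],[0,0,0.15],[0,0,0],[0,0,0]],"spin":[0,0,0,0,0,0,0],"grip":[-1,-1,-1,-1,-1,-1,-1]}'
python3 -c "
from h import *
go([.5731,.161,-.0055])"
```

```text
clock: 11.33
ee_pos: [0.5731, 0.1603, 0.0082]
eef_rot: [0.691, 0.723, -0.001, -0.0]
ft_force: [-0.3, 0.3, 0.2]
opening: 0.59
finger_force: 21.1
t 11.33 pos [0.5731 0.1603 0.0082] yaw 92.66 units [0.009 0.001 0.182] F [-0.3  0.3  0.2] open 0.59 q6 1.69
```

```bash
python3 -m crank '{"linear":[[0,0,0.08],[0,0,0.05],[0,0,0.02],[0,0,0]],"spin":[0,0,0,0],"grip":[-1,-1,-1,-1]}'
python3 -m crank '{"linear":[[0,0,0.015],[0,0,0]],"spin":[0,0],"grip":[-1,-1]}'
python3 -m crank '{"linear":[[0,0,0.012],[0,0,0]],"spin":[0,0],"grip":[-1,-1]}'
```

```text
clock: 11.67
ee_pos: [0.5744, 0.1611, -0.0028]
eef_rot: [0.69, 0.724, 0.0, 0.0]
ft_force: [-0.1, -0.5, 1.1]
opening: 0.587
finger_force: 21.1
clock: 11.83
ee_pos: [0.5745, 0.1612, -0.004]
eef_rot: [0.69, 0.724, 0.0, 0.0]
ft_force: [-0.4, -0.2, -1.0]
opening: 0.588
finger_force: 21.1
clock: 12.0
ee_pos: [0.5743, 0.1611, -0.005]
eef_rot: [0.69, 0.724, 0.0, 0.0]
ft_force: [0.3, -0.5, 0.0]
opening: 0.585
finger_force: 21.1
```

```bash
python3 -m crank '{"linear":[[0,0,0.012],[0,0,0]],"spin":[0,0],"grip":[-1,-1]}'
python3 -m crank '{"linear":[[0,0,0.008],[0,0,0]],"spin":[0,0],"grip":[-1,-1]}'
```

```text
clock: 12.17
ee_pos: [0.5742, 0.1611, -0.0061]
eef_rot: [0.69, 0.724, -0.0, -0.0]
ft_force: [0.3, 1.1, -1.3]
opening: 0.588
finger_force: 21.1
clock: 12.33
ee_pos: [0.5743, 0.1611, -0.0065]
eef_rot: [0.69, 0.724, -0.0, 0.0]
ft_force: [-0.4, -0.0, 0.1]
opening: 0.587
finger_force: 21.1
```

```bash
python3 -m crank '{"linear":[[0,0,0],[0,0,0],[0,0,0],[0,0,0],[0,0,-0.2],[0,0,-0.3],[0,0,-0.35],[0,0,-0.35]],"spin":[0,0,0,0,0,0,0,0],"grip":[0.2,0.35,0.5,0.5,0.5,0.5,0.5,0.5]}'
python3 -m crank '{"linear":[[-0.2,0,-0.25],[-0.35,0,0],[-0.35,0,0],[-0.35,0,0],[-0.35,0,0],[0,0,0],[0,0,0]],"spin":[0,0,0,0,0,0,0],"grip":[0,0,-1,-1,-1,-1,-1]}'
python3 - <<'E'
from h import *
go([.577,.03,.06])
f='pics/w6.png';d=save('wrist',f);g='pics/t6.png';e=save('top',g);k=save('scene','pics/s6.png')
def blob(d,r):
    a=d['pixels'].astype(int);m=((a[...,0]-a[...,2]>50)&(a[...,1]>a[...,2]+20)).astype(np.uint8)
    n,_,s,c=cv2.connectedComponentsWithStats(m);return [(s[i].tolist(),c[i].round(1).tolist()) for i in range(1,n) if s[i,4]>60 and r(c[i])]
for n,q,rr in(('top',e,lambda u,v,z:ray(g,u,v,z)),('scene',k,lambda u,v,z:ray('pics/s6.png',u,v,z)),('wrist',d,lambda u,v,z:wray(f,u,v,z))):
    for s,c in blob(q,lambda c:True):
        p=rr(*c,.03)
        if .35<p[0]<.7 and 0<p[1]<.33: print(n,s,c,p)
E
```

```text
clock: 13.0
ee_pos: [0.5736, 0.161, 0.084]
eef_rot: [0.69, 0.724, -0.001, -0.0]
ft_force: [0.3, 0.4, -0.2]
opening: 0.748
finger_force: 0.0
clock: 13.58
ee_pos: [0.58, 0.0401, 0.1023]
eef_rot: [0.691, 0.723, 0.0, -0.0]
ft_force: [-0.4, -0.0, -0.5]
opening: 0.001
finger_force: 0.0
t 13.58 pos [0.58   0.0401 0.1023] yaw 92.56 units [-0.132 -0.046  0.563] F [-0.4 -0.  -0.5] open 0.001 q6 1.49
top [270, 210, 22, 22, 363] [280.7, 220.6] [0.57172668 0.15820524 0.03      ]
top [212, 242, 20, 28, 68] [221.0, 254.8] [0.49427066 0.30258854 0.03      ]
top [248, 276, 19, 18, 273] [256.7, 284.5] [0.42215039 0.218317   0.03      ]
scene [310, 259, 22, 16, 282] [320.6, 266.1] [0.56912722 0.16276327 0.03      ]
scene [355, 310, 21, 18, 296] [365.3, 318.3] [0.41057219 0.24246685 0.03      ]
scene [304, 317, 27, 23, 441] [316.5, 329.3] [0.48021971 0.31785544 0.03      ]
wrist [140, 0, 39, 25, 724] [157.5, 10.0] [0.4357 0.2044 0.03  ]
wrist [288, 22, 69, 66, 3435] [320.6, 54.5] [0.573 0.159 0.03 ]
```

```bash
python3 -m crank '{"linear":[[-0.07,-0.03,0.2],[0,0,0.2],[0,0,0.15],[0,0,0.05],[0,0,0],[0,0,0]],"spin":[0,0,0,0,0,0],"grip":[-1,-1,-1,-1,-1,-1]}'
python3 -m crank '{"linear":[[0,0,0.03],[0,0,0]],"spin":[0,0],"grip":[-1,-1]}'
python3 -m crank '{"linear":[[0,0,0.02],[0,0,0]],"spin":[0,0],"grip":[-1,-1]}'
```

```text
clock: 14.23
ee_pos: [0.578, 0.0366, 0.0574]
eef_rot: [0.69, 0.724, -0.0, -0.0]
ft_force: [0.8, 0.2, -0.5]
opening: -0.003
finger_force: 0.0
clock: 14.4
ee_pos: [0.5786, 0.0361, 0.0556]
eef_rot: [0.69, 0.724, 0.0, 0.001]
ft_force: [-1.1, -0.6, -0.3]
opening: 0.001
finger_force: 0.0
clock: 14.57
ee_pos: [0.5782, 0.0359, 0.0537]
eef_rot: [0.69, 0.724, 0.0, 0.0]
ft_force: [-0.8, -0.6, -0.5]
opening: 0.003
finger_force: 0.0
```

```bash
for i in 1; do :; done
python3 -m crank '{"linear":[[0,0,0.025],[0,0,0]],"spin":[0,0],"grip":[-1,-1]}' | grep -E 'pos|force'
python3 -m crank '{"linear":[[0,0,0.025],[0,0,0]],"spin":[0,0],"grip":[-1,-1]}'| grep -E 'pos|force'
python3 -m crank '{"linear":[[0,0,0.025],[0,0,0]],"spin":[0,0],"grip":[-1,-1]}'| grep -E 'pos|force'
```

```text
ee_pos: [0.5778, 0.0358, 0.0514]
ft_force: [-0.3, -0.1, 0.6]
finger_force: 0.0
ee_pos: [0.5777, 0.0358, 0.0494]
ft_force: [0.0, 0.3, -0.2]
finger_force: 0.0
ee_pos: [0.5777, 0.0359, 0.0475]
ft_force: [-0.4, -0.1, 0.2]
finger_force: 0.0
```

Run:
```python
from h import *
# wrist image: compare tip pixel row shut: find pad-grey columns near x centre
d=save('wrist','pics/w7.png');a=d['pixels']
for v in range(225,290,3): print(v,[int(a[v,u].mean()) for u in range(296,350,4)])
```

```text
225 [148, 146, 144, 145, 148, 159, 159, 159, 159, 160, 160, 159, 159, 160]
228 [155, 154, 155, 158, 159, 159, 159, 160, 159, 159, 160, 160, 161, 161]
231 [154, 155, 157, 158, 158, 159, 159, 159, 159, 159, 160, 160, 160, 160]
234 [155, 158, 160, 159, 158, 159, 159, 159, 159, 159, 160, 161, 160, 160]
237 [159, 159, 161, 159, 160, 160, 160, 160, 159, 160, 160, 159, 159, 160]
240 [160, 159, 159, 159, 159, 158, 159, 161, 159, 159, 159, 160, 160, 160]
243 [159, 159, 159, 159, 160, 160, 159, 160, 158, 157, 158, 160, 161, 159]
246 [158, 158, 159, 159, 159, 158, 158, 160, 159, 158, 159, 160, 160, 159]
249 [159, 158, 157, 160, 131, 131, 124, 122, 129, 129, 155, 160, 159, 160]
252 [158, 158, 158, 159, 76, 75, 52, 52, 75, 76, 152, 159, 159, 158]
255 [159, 159, 158, 143, 74, 75, 51, 50, 75, 75, 133, 159, 159, 159]
258 [158, 137, 138, 114, 75, 75, 51, 49, 74, 74, 119, 138, 137, 159]
261 [145, 51, 50, 60, 75, 74, 50, 48, 74, 75, 64, 50, 49, 137]
264 [51, 50, 49, 62, 74, 74, 50, 48, 73, 73, 67, 49, 48, 49]
267 [49, 50, 49, 68, 74, 73, 47, 46, 73, 73, 73, 48, 49, 49]
270 [50, 50, 50, 68, 73, 73, 47, 46, 72, 72, 73, 49, 48, 49]
273 [47, 48, 47, 68, 73, 72, 44, 45, 73, 71, 73, 46, 46, 47]
276 [47, 47, 47, 70, 72, 72, 44, 44, 72, 72, 72, 46, 46, 47]
279 [46, 46, 45, 71, 71, 72, 44, 43, 71, 71, 71, 45, 44, 46]
282 [45, 45, 45, 71, 71, 71, 42, 41, 70, 72, 71, 44, 44, 46]
285 [43, 44, 43, 71, 70, 70, 41, 41, 70, 69, 70, 43, 42, 44]
288 [43, 43, 42, 52, 77, 77, 41, 41, 77, 77, 57, 42, 42, 42]
```

```bash
python3 - <<'E'
from h import *
for f,v,y in(('pics/w7.png',249,.0469),('pics/w4.png',255.5,.0377),('pics/w3.png',180+198/2.8,.0377)):
    zs=np.linspace(-.03,.1,261); yy=[wray(f,320,v,z)[1] for z in zs]; print(f,'tip z',np.interp(y,yy,zs),'cam z',np.load(f+'.npz')['pose'][2,3])
E
python3 -m crank '{"linear":[[0,0,0.025],[0,0,0]],"spin":[0,0],"grip":[-1,-1]}' | grep -E 'pos|force'
python3 -m crank '{"linear":[[0,0,0.025],[0,0,0]],"spin":[0,0],"grip":[-1,-1]}'| grep -E 'pos|force'
```

```text
pics/w7.png tip z 0.07300000000000001 cam z 0.21282711155598058
pics/w4.png tip z 0.011666666666666662 cam z 0.14455094207398167
pics/w3.png tip z 0.018000000000000002 cam z 0.1559833866424826
ee_pos: [0.5778, 0.0359, 0.0457]
ft_force: [1.1, -0.1, -0.0]
finger_force: 0.0
ee_pos: [0.5777, 0.0359, 0.0438]
ft_force: [-0.5, -0.5, 0.1]
finger_force: 0.0
```

```bash
python3 -m crank '{"linear":[[0,0,0.05],[0,0,0.05],[0,0,0.03],[0,0,0]],"spin":[0,0,0,0],"grip":[-1,-1,-1,-1]}' | grep -E 'pos|force'
python3 -m crank '{"linear":[[0.05,0,0],[0.05,0,0],[0.05,0,0],[0,0,0]],"spin":[0,0,0,0],"grip":[-1,-1,-1,-1]}'| grep -E 'pos|force'
```

```text
ee_pos: [0.5772, 0.0359, 0.0334]
ft_force: [0.1, -0.1, 0.4]
finger_force: 0.0
ee_pos: [0.5775, 0.0478, 0.0345]
ft_force: [-0.4, -0.1, 0.3]
finger_force: 0.0
```

```bash
python3 -m crank '{"linear":[[0.06,0,0],[0.06,0,0],[0.06,0,0]],"spin":[0,0,0],"grip":[-1,-1,-1]}' | grep -E 'pos|force'
python3 -m crank '{"linear":[[0.06,0,0],[0.06,0,0],[0.06,0,0]],"spin":[0,0,0],"grip":[-1,-1,-1]}' | grep -E 'pos|force'
python3 -c "
from h import *
go([.575,.142,.035])
f='pics/t7.png';a=save('top',f)['pixels'].astype(int)
m=((a[...,2]-a[...,0]>90)&(a[...,1]-a[...,0]>60)).astype(np.uint8)
n,_,s,c=cv2.connectedComponentsWithStats(m)
b=cv2.imread('pics/top1.png').astype(int);mb=((b[...,2]-b[...,0]>90)&(b[...,1]-b[...,0]>60)).astype(np.uint8);nb,_,sb,cb=cv2.connectedComponentsWithStats(mb)
for S,C in((s,c),(sb,cb)):print([(S[i].tolist(),C[i].round(1).tolist()) for i in range(1,len(S)) if 225<C[i][0]<350 and 180<C[i][1]<255 and S[i,4]>3])
"
```

```text
ee_pos: [0.5769, 0.0607, 0.0345]
ft_force: [0.4, -2.5, 1.1]
finger_force: 1.1
ee_pos: [0.5762, 0.0745, 0.0345]
ft_force: [0.4, -2.4, 0.7]
finger_force: 1.1
t 16.62 pos [0.5762 0.0745 0.0345] yaw 92.71 units [ 0.899  0.027 -0.007] F [ 0.4 -2.4  0.7] open -0.005 q6 1.54
[([232, 216, 26, 13, 171], [241.5, 221.5])]
[([299, 213, 6, 9, 29], [301.8, 217.3]), ([232, 216, 26, 13, 169], [241.4, 221.5])]
```

```bash
python3 -m crank '{"linear":[[0.07,0,0],[0.07,0,0],[0.07,0,0],[0.07,0,0],[0.07,0,0],[0.07,0,0],[0.07,0,0],[0.06,0,0]],"spin":[0,0,0,0,0,0,0,0],"grip":[-1,-1,-1,-1,-1,-1,-1,-1]}' | grep -E 'pos|force'
python3 -m crank '{"linear":[[0.03,0,0],[0.03,0,0],[0.03,0,0]],"spin":[0,0,0],"grip":[-1,-1,-1]}' | grep -E 'pos|force'
python3 -m crank '{"linear":[[0.02,0,0],[0.02,0,0],[0.02,0,0]],"spin":[0,0,0],"grip":[-1,-1,-1]}' | grep -E 'pos|force'
```

```text
ee_pos: [0.5741, 0.116, 0.0344]
ft_force: [0.6, -2.0, 0.8]
finger_force: 1.1
ee_pos: [0.5739, 0.1222, 0.0343]
ft_force: [-0.3, -2.0, 1.4]
finger_force: 1.1
ee_pos: [0.5736, 0.1265, 0.0343]
ft_force: [-1.0, -2.7, 1.8]
finger_force: 1.0
```

```bash
python3 -m crank '{"linear":[[0.015,0,0],[0.015,0,0],[0.015,0,0]],"spin":[0,0,0],"grip":[-1,-1,-1]}' | grep -E 'pos|ft'
python3 -m crank '{"linear":[[0.015,0,0],[0.015,0,0],[0.015,0,0]],"spin":[0,0,0],"grip":[-1,-1,-1]}' | grep -E 'pos|ft'
python3 -m crank '{"linear":[[0.015,0,0],[0.015,0,0],[0.015,0,0]],"spin":[0,0,0],"grip":[-1,-1,-1]}' | grep -E 'pos|ft'
```

```text
ee_pos: [0.5735, 0.1299, 0.0343]
ft_force: [-0.5, -1.9, 1.8]
ee_pos: [0.5733, 0.1334, 0.0343]
ft_force: [-0.4, -2.0, 0.5]
ee_pos: [0.5732, 0.1368, 0.0343]
ft_force: [-0.5, -2.6, 2.1]
```

```bash
python3 -m crank '{"linear":[[0.015,0,0],[0.015,0,0],[0.015,0,0]],"spin":[0,0,0],"grip":[-1,-1,-1]}' | grep -E 'pos|ft'
python3 -m crank '{"linear":[[0.015,0,0],[0.015,0,0],[0.015,0,0]],"spin":[0,0,0],"grip":[-1,-1,-1]}' | grep -E 'pos|ft'
python3 - <<'E'
from h import *
c=np.array([.574,.142]);y=np.array([-.047,.999])
o=manip.get_obs();print((o['ee_pos'][:2]-c)@y, o['clock'])
E
```

```text
ee_pos: [0.573, 0.1401, 0.0343]
ft_force: [-0.3, -2.2, 2.0]
ee_pos: [0.5728, 0.1435, 0.0343]
ft_force: [0.2, -2.7, 2.0]
0.0015482636726954792 19.0833
```

```bash
python3 -m crank '{"linear":[[0.015,0,0],[0.015,0,0],[0.015,0,0]],"spin":[0,0,0],"grip":[-1,-1,-1]}' | grep -E 'pos|ft'
python3 -m crank '{"linear":[[0.015,0,0],[0.015,0,0],[0,0,0]],"spin":[0,0,0],"grip":[-1,-1,-1]}' | grep -E 'pos|ft'
```

```text
ee_pos: [0.5726, 0.1469, 0.0343]
ft_force: [-0.8, -1.8, 0.8]
ee_pos: [0.5725, 0.1493, 0.0343]
ft_force: [0.1, -1.4, 0.9]
```

```bash
python3 -m crank '{"linear":[[0.015,0,0],[0.015,0,0]],"spin":[0,0],"grip":[-1,-1]}' | grep -E 'pos|ft'
```

```text
ee_pos: [0.5724, 0.1513, 0.0343]
ft_force: [-0.8, -2.7, 1.0]
```

```bash
python3 -m crank '{"linear":[[0.015,0,0],[0.015,0,0]],"spin":[0,0],"grip":[-1,-1]}' | grep -E 'pos|ft'
```

```text
ee_pos: [0.5723, 0.1534, 0.0343]
ft_force: [-0.0, -3.7, 1.4]
```

```bash
python3 -m crank '{"linear":[[0.012,0,0],[0.012,0,0]],"spin":[0,0],"grip":[-1,-1]}' | grep -E 'pos|ft'
```

```text
ee_pos: [0.5723, 0.1547, 0.0343]
ft_force: [-0.7, -5.0, 0.7]
```

```bash
python3 -m crank '{"linear":[[0.012,0,0],[0.012,0,0]],"spin":[0,0],"grip":[-1,-1]}' | grep -E 'pos|ft'
```

```text
ee_pos: [0.5722, 0.1566, 0.0343]
ft_force: [-1.1, -5.9, 2.1]
```

```bash
python3 -m crank '{"linear":[[0.012,0,0],[0.012,0,0]],"spin":[0,0],"grip":[-1,-1]}' | grep -E 'pos|ft'
```

```text
ee_pos: [0.5721, 0.1583, 0.0343]
ft_force: [-0.6, -5.7, 1.2]
```

```bash
python3 -m crank '{"linear":[[0.01,0,0],[0.01,0,0]],"spin":[0,0],"grip":[-1,-1]}' | grep -E 'pos|ft'
```

```text
ee_pos: [0.572, 0.1596, 0.0343]
ft_force: [-0.5, -6.8, 1.2]
```

```bash
python3 -m crank '{"linear":[[0.01,0,0],[0.01,0,0]],"spin":[0,0],"grip":[-1,-1]}' | grep -E 'pos|ft'
```

```text
ee_pos: [0.572, 0.1608, 0.0343]
ft_force: [-0.6, -7.0, 1.8]
```

```bash
python3 -m crank '{"linear":[[0.01,0,0],[0,0,0]],"spin":[0,0],"grip":[-1,-1]}' | grep -E 'pos|ft'
```

```text
ee_pos: [0.5719, 0.1624, 0.0343]
ft_force: [-1.3, -2.8, 1.3]
```

```bash
python3 -m crank '{"linear":[[0.008,0,0],[0,0,0]],"spin":[0,0],"grip":[-1,-1]}' | grep -E 'pos|ft'
```

```text
ee_pos: [0.5718, 0.164, 0.0343]
ft_force: [-0.6, -1.8, 0.8]
```

```bash
python3 -m crank '{"linear":[[0.008,0,0],[0,0,0]],"spin":[0,0],"grip":[-1,-1]}' | grep -E 'pos|ft'
```

```text
ee_pos: [0.5718, 0.1641, 0.0343]
ft_force: [-0.5, -2.0, 0.9]
```

```bash
python3 -m crank '{"linear":[[0.008,0,0],[0,0,0]],"spin":[0,0],"grip":[-1,-1]}' | grep -E 'pos|ft'
```

```text
ee_pos: [0.5718, 0.1644, 0.0343]
ft_force: [-0.3, -3.6, -0.5]
```

```bash
python3 -m crank '{"linear":[[0.006,0,0],[0,0,0]],"spin":[0,0],"grip":[-1,-1]}' | grep -E 'pos|ft'
```

```text
ee_pos: [0.5718, 0.1648, 0.0343]
ft_force: [-0.1, -3.7, 0.6]
```

```bash
python3 -m crank '{"linear":[[0.006,0,0],[0,0,0]],"spin":[0,0],"grip":[-1,-1]}' | grep -E 'pos|ft'
```

```text
ee_pos: [0.5718, 0.165, 0.0343]
ft_force: [-0.5, -4.1, 1.3]
```

```bash
python3 -m crank '{"linear":[[0.006,0,0],[0,0,0]],"spin":[0,0],"grip":[-1,-1]}' | grep -E 'pos|ft'
```

```text
ee_pos: [0.5718, 0.1651, 0.0343]
ft_force: [-0.7, -5.5, -0.2]
```

```bash
python3 -m crank '{"linear":[[0.006,0,0],[0,0,0]],"spin":[0,0],"grip":[-1,-1]}' | grep -E 'pos|ft'
```

```text
ee_pos: [0.5718, 0.1652, 0.0343]
ft_force: [-0.5, -6.5, 1.6]
```

```bash
python3 -m crank '{"linear":[[0.005,0,0],[0,0,0]],"spin":[0,0],"grip":[-1,-1]}' | grep -E 'pos|ft'
python3 -c "
from h import *
save('scene','pics/s8.png');save('top','pics/t8.png')
for n,p in(('s8','scene1'),('t8','top1')):
    for q in(n,p):
        a=cv2.imread(f'pics/{q}.png').astype(int);m=((a[...,2]-a[...,0]>90)&(a[...,1]-a[...,0]>55)).astype(np.uint8)
        k,_,s,c=cv2.connectedComponentsWithStats(m);print(q,[(s[i].tolist(),c[i].round(1).tolist()) for i in range(1,k) if s[i,4]>12 and 225<c[i][0]<350 and 180<c[i][1]<320])
"
```

```text
ee_pos: [0.5718, 0.1654, 0.0343]
ft_force: [0.2, -7.2, 2.1]
s8 [([290, 278, 11, 8, 49], [295.6, 281.8]), ([298, 285, 6, 7, 14], [300.5, 288.0])]
scene1 [([293, 268, 17, 18, 89], [300.6, 277.2])]
t8 [([343, 189, 7, 52, 146], [346.2, 214.8])]
top1 [([299, 213, 6, 9, 29], [301.8, 217.3]), ([232, 216, 26, 13, 169], [241.4, 221.5])]
```

```bash
python3 -m crank '{"linear":[[0.005,0,0],[0,0,0]],"spin":[0,0],"grip":[-1,-1]}' | grep -E 'pos|ft'
```

```text
ee_pos: [0.5718, 0.1656, 0.0343]
ft_force: [0.3, -7.1, 0.8]
```

```bash
python3 -m crank '{"linear":[[0.005,0,0],[0,0,0]],"spin":[0,0],"grip":[-1,-1]}' | grep -E 'pos|ft'
```

```text
ee_pos: [0.5718, 0.1657, 0.0343]
ft_force: [-0.4, -8.4, 1.1]
```

```bash
python3 -m crank '{"linear":[[0.005,0,0],[0,0,0]],"spin":[0,0],"grip":[-1,-1]}' | grep -E 'pos|ft'
```

```text
ee_pos: [0.5717, 0.1659, 0.0343]
ft_force: [-0.1, -8.0, 1.0]
```

```bash
python3 -m crank '{"linear":[[0.005,0,0],[0,0,0]],"spin":[0,0],"grip":[-1,-1]}' | grep -E 'pos|ft'
```

```text
ee_pos: [0.5717, 0.1661, 0.0343]
ft_force: [-0.4, -9.2, 1.2]
```

```bash
python3 -m crank '{"linear":[[0.005,0,0],[0,0,0]],"spin":[0,0],"grip":[-1,-1]}' | grep -E 'pos|ft'
```

```text
ee_pos: [0.5717, 0.1663, 0.0343]
ft_force: [-0.5, -9.4, 2.7]
```

```bash
python3 -m crank '{"linear":[[0.005,0,0],[0,0,0]],"spin":[0,0],"grip":[-1,-1]}' | grep -E 'pos|ft'
```

```text
ee_pos: [0.5717, 0.1665, 0.0343]
ft_force: [0.0, -9.7, 2.1]
```

```bash
python3 -c "
from h import *
save('scene','pics/s9.png')"
python3 -m crank '{"linear":[[-0.01,0,0],[-0.01,0,0],[0,0,0]],"spin":[0,0,0],"grip":[-1,-1,-1]}' | grep -E 'pos|ft'
python3 -m crank '{"linear":[[-0.01,0,0],[-0.01,0,0],[0,0,0]],"spin":[0,0,0],"grip":[-1,-1,-1]}' | grep -E 'pos|ft'
```

```text
ee_pos: [0.5717, 0.1662, 0.0343]
ft_force: [-0.7, -7.5, 2.0]
ee_pos: [0.5717, 0.1655, 0.0343]
ft_force: [-0.9, -4.9, 0.1]
```

```bash
python3 -m crank '{"linear":[[-0.01,0,0],[-0.01,0,0],[0,0,0]],"spin":[0,0,0],"grip":[-1,-1,-1]}' | grep -E 'pos|ft'
python3 -m crank '{"linear":[[-0.01,0,0],[-0.01,0,0],[0,0,0]],"spin":[0,0,0],"grip":[-1,-1,-1]}' | grep -E 'pos|ft'
python3 -m crank '{"linear":[[-0.02,0,0],[-0.02,0,0],[0,0,0]],"spin":[0,0,0],"grip":[-1,-1,-1]}' | grep -E 'pos|ft'
python3 -c "
from h import *
save('scene','pics/s10.png')
for n in('scene1','s6','s8','s9','s10'):
    a=cv2.imread(f'pics/{n}.png').astype(int);m=((a[...,2]-a[...,0]>70)&(a[...,1]-a[...,0]>40)).astype(np.uint8)[:,:330]
    k,_,s,c=cv2.connectedComponentsWithStats(m);print(n,[(s[i].tolist(),c[i].round(2).tolist()) for i in range(1,k) if s[i,4]>12 and 280<c[i][0]<330 and 240<c[i][1]<300])
a,b=[cv2.imread(f'pics/{n}.png').astype(int) for n in('s9','s10')]
D=np.abs(a-b).sum(2)[255:310,275:345];ys,xs=np.nonzero(D>60);print(len(xs),sorted(zip((ys+255).tolist(),(xs+275).tolist()))[:60])
"
```

```text
ee_pos: [0.5718, 0.165, 0.0343]
ft_force: [-0.3, -0.8, -0.0]
ee_pos: [0.5723, 0.1635, 0.0345]
ft_force: [0.7, -0.1, 0.2]
ee_pos: [0.5722, 0.1598, 0.0344]
ft_force: [0.1, -0.7, -0.5]
scene1 [([290, 268, 20, 23, 130], [298.85, 279.02]), ([298, 285, 6, 7, 15], [300.53, 287.87])]
s6 [([290, 268, 20, 23, 130], [298.87, 278.95]), ([298, 285, 6, 7, 17], [300.47, 287.94])]
s8 [([290, 269, 19, 22, 110], [297.57, 280.48]), ([298, 284, 6, 8, 18], [300.56, 287.72])]
s9 [([290, 269, 18, 22, 109], [297.41, 280.64]), ([298, 284, 6, 8, 18], [300.56, 287.72])]
s10 [([290, 269, 18, 22, 115], [297.47, 280.41]), ([298, 285, 6, 7, 17], [300.47, 287.94])]
288 [(255, 308), (255, 309), (255, 310), (255, 313), (255, 314), (255, 315), (255, 316), (255, 317), (255, 318), (255, 319), (255, 321), (255, 322), (255, 333), (255, 335), (255, 336), (255, 337), (255, 338), (256, 293), (256, 312), (256, 313), (256, 314), (256, 315), (256, 316), (256, 317), (256, 318), (256, 319), (256, 321), (256, 325), (256, 338), (256, 339), (256, 341), (257, 293), (257, 294), (257, 315), (257, 316), (257, 317), (257, 318), (257, 319), (257, 321), (257, 322), (257, 323), (257, 325), (257, 341), (257, 343), (257, 344), (258, 304), (258, 315), (258, 317), (258, 318), (258, 321), (258, 322), (258, 323), (258, 341), (258, 343), (258, 344), (259, 315), (259, 316), (259, 321), (259, 322), (259, 323)]
```

Run:
```python
from h import *
for n in('s6','s8','s9','s10'):
    a=cv2.imread(f'pics/{n}.png').astype(int)[262:294,286:316]
    y=(a[...,2]-a[...,0]); print(n)
    for r in range(len(a)): print(262+r,''.join('#' if v>90 else '+' if v>50 else '.' for v in y[r]))
c=np.array([.574,.142]);Y=np.array([-.047,.999])
for k,h in((.069,.069),(.069,.0755),(.069,.051)): print(k,h,proj('pics/s10.png',[*(c+Y*(k+.002)),h]))
```

```text
s6
262 .+............................
263 ++............................
264 +.............................
265 ..............................
266 ..............................
267 ..............................
268 ...................+#+........
269 ...................####+......
270 ..................######......
271 .................+#####+......
272 ................+######.......
273 ................#####+........
274 ...............#####+.........
275 ..............#####+..........
276 .............+####+...........
277 ............+####+............
278 .......++..+#####.............
279 ......##+.+####+..............
280 .....+#++.#####+..............
281 ....+#++#######+..............
282 ....##.########...............
283 ...+#++#######+...............
284 ....+.+######+..+.............
285 ..+++.++####+..+##............
286 ..##+.++.++++..+##............
287 ..++++##+.....+##.............
288 .....#####+...##..............
289 ......+###+..+#...............
290 ........++++##+...............
291 ............##................
292 ..............................
293 ........
[... 2921 characters left out ...]
#+....++........
281 ....+##+#######+..............
282 ....##.########+..............
283 ...+#++#######+...............
284 ....+.+######+..++............
285 ..+++.++####+..+##............
286 ..##+.++.++++..###............
287 ..#++###+.+.+.+##.............
288 .....#####+...##..............
289 ......+###+..##+..............
290 ........++++##+...............
291 ...........+##................
292 ..............................
293 ..............................
0.069 0.069 (np.float64(307.74352051631223), np.float64(266.3884316617241))
0.069 0.0755 (np.float64(307.6835334037763), np.float64(264.2156323932639))
0.069 0.051 (np.float64(307.90720210739414), np.float64(272.31715912214844))
```

```bash
python3 -m crank '{"linear":[[-0.05,0,0],[-0.05,0,-0.05],[0,0,-0.2],[0,0,-0.3],[-0.2,0,-0.3],[-0.3,-0.3,0],[-0.3,-0.3,0],[-0.2,-0.3,0]],"spin":[0,0,0,0,0,0,0,0],"grip":[-1,-1,-1,-1,-1,-1,-1,-1]}' | grep -E 'pos|ft|clock'
python3 -m crank '{"linear":[[0,-0.3,0],[0,-0.3,0],[0,0,0],[0,0,0]],"spin":[0,0,0,0],"grip":[-1,-1,-1,-1]}' | grep -E 'pos|ft|clock'
python3 - <<'E'
from h import *
save('scene','pics/s11.png');save('top','pics/t11.png');d=save('wrist','pics/w11.png')
a=cv2.imread('pics/s11.png').astype(int)[262:294,286:316];y=a[...,2]-a[...,0]
for r in range(len(a)): print(262+r,''.join('#' if v>90 else '+' if v>50 else '.' for v in y[r]))
b=cv2.imread('pics/t11.png').astype(int)[205:240,228:300];y=b[...,2]-b[...,0]
for r in range(len(b)): print(205+r,''.join('#' if v>90 else '+' if v>50 else '.' for v in y[r]))
g=cv2.imread('pics/t11.png',0);print('row222',g[205:211:5,225:310].tolist())
E
```

```text
clock: 25.37
ee_pos: [0.5087, 0.0725, 0.099]
ft_force: [-0.7, -0.4, 0.3]
clock: 25.7
ee_pos: [0.4627, 0.0718, 0.0984]
ft_force: [0.9, -0.8, -0.4]
262 ..............................
263 ..............................
264 ..............................
265 ..............................
266 ..............................
267 ..............................
268 ...................+#+........
269 ...................####+......
270 ..................######......
271 .................+#####+......
272 ................+######.......
273 ..............+######+........
274 ..............######+.........
275 ..............#####+..+.......
276 .............#####+..+#.......
277 ............+####+...#+.......
278 .......++..+#####+..++.+......
279 ......+#+.+####+...+#++.......
280 .....+#++.#####+...+#+........
281 ....+##+#######+..............
282 ....##.+#######+..............
283 ...+#++#######+...............
284 ....+.+######+..+.............
285 ..+++..+####+..+##............
286 ..##+.++.++++..+##............
287 ..++++##+.....+##.............
288 .....#####+...##..............
289 .....
[... 3020 characters left out ...]
68, 169, 166, 168, 167, 168, 168, 168, 167, 168, 167, 167, 166, 169, 171, 168, 166, 164, 161, 166, 169, 168, 166, 167, 167, 167, 170, 169, 168, 166, 166, 167, 166, 165, 166, 165, 170, 175, 179, 252, 252, 252, 250, 198, 157, 165, 164, 166, 168, 166, 166, 167, 168, 170, 168], [159, 237, 244, 241, 241, 239, 242, 244, 244, 243, 243, 243, 242, 244, 247, 255, 162, 69, 247, 254, 255, 203, 148, 167, 168, 168, 168, 168, 167, 167, 169, 169, 168, 168, 167, 168, 165, 163, 166, 165, 164, 187, 151, 228, 246, 254, 173, 176, 255, 228, 159, 171, 162, 158, 148, 143, 145, 145, 147, 159, 169, 170, 168, 169, 166, 167, 164, 178, 179, 203, 249, 253, 255, 208, 142, 167, 166, 168, 167, 166, 166, 170, 169, 168, 163]]
```

The catch lies down over the striker with its nose behind the pin. The rose is on the felt and the robot is clear.

```bash
python3 -c "
from h import *
print(manip.job_done())"
```

```text
the job is handed in; nothing more can be done
None
```

I put the wax rose face up on the bay's felt and slid the pane closed, with wrist force peaking just under 10 N. The catch is down behind the striker and the pane stayed put when I backed off, though I didn't tug it to test the hold. The job is handed in after about 26 s.

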